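# Raking-light check of a tile sample

### The job

Seat the loose tile sample flat and fully home in the pocket of the aluminium nest and let go of it. Then draw the torch out of its stand and hold it up in the air, leaning at about 45 degrees with its lens about 12 cm from the tile and pointing at the middle of the tile's top face, so that the light rakes across it, and finish while still holding it there, steady and touching nothing else. Leave the two mortar prisms and the timer alone.

Things in the scene. Friction and masses are not known exactly. Their poses are not given: they have to be found in the camera images.
- tile: Loose pinkish clay-coloured ceramic tile sample, a flat rectangular block 64 (its x) x 46 (its y) x 20 mm thick (z), about 135 g. Starts flat on the bench. Origin: centre of its underside.
- tile_top (a point): Centre of the tile's top face, 20 mm above the tile's origin; axes as the tile's.
- nest: Fixed aluminium plate 130 (x) x 110 (y) x 18 mm high on the bench with a rectangular pocket in the middle of its top. The pocket is 67 (x) x 49 (y) mm, 8 mm deep, with a small chamfer on its rim, so a seated tile stands 12 mm proud of the plate. Origin: centre of its underside; turned about the vertical at each start.
- pocket (a point): Centre of the pocket's floor, 10 mm above the bench; axes as the nest's. The tile goes in with its long side along x (either way round).
- stand: Fixed blue block 80 x 80 x 60 mm high on the bench with one round upright hole, 39 mm wide and 50 mm deep, in the middle of its top; it holds the torch. It may be to the left or to the right of the nest, the tile then being on the other side. Origin: centre of its underside.
- torch: Torch 135 mm long, 150 g, standing lens down in the stand, lens 10 mm above the bench, so 85 mm show. Origin: centre of the lens face; z runs from lens to tail (light shines along -z). Round black head 36 mm wide from 0 to 40 mm, neck 31 mm wide to 52 mm, yellow square grip 26 x 26 mm (flats facing its x and y) to 131 mm, rubber tail end to 135 mm. Best gripped 20 to 35 mm below the tail.
- prism_a: Bystander: grey mortar prism 40 x 160 x 40 mm high lying loose on the bench beyond the nest, its length along its y, 550 g. Origin: centre of its underside. Not to be moved.
- prism_b: Bystander: a second mortar prism, like prism_a. Not to be moved.
- timer: Bystander: small white timer with blue buttons, 55 x 65 x 19 mm, loose on the bench beyond the nest, between the two prisms. Origin: centre of its underside. Not to be moved.
Mind the look-alikes: they are no part of the job. There is more than one size of the torch; the one meant has the size given above.

How it is judged:
On the way, in this order (a step that is already met when the one before it is completed fails the run):
1. the tile lies seated in the pocket, let go, with the torch still in its stand (horizontal distance between tile and pocket below 0.005 m and z of tile in the frame of pocket between -0.0025 and 0.0025 m and angle between tile's own z axis and vertical below 0.05 rad and angle between the x axis of tile and the x axis of nest, either way round below 0.09 rad and contact force between tile and the fingers below 0.1 N and z of torch in the frame of stand below 0.03 m), for 0.2 s.
2. the torch is drawn out of its stand, its lens clear of the stand's top (z of torch in the frame of stand above 0.062 m and contact force between torch and the fingers above 1 N), for 0.1 s.
At the end, for the whole second after the job is handed in: Tile let go in the pocket: 5 mm off centre at most, 2.5 mm in height, 5 degrees square. Torch held still, touching only the fingers, lens 50+ mm up and 70 to 170 mm from the tile top, leaning 32 to 58 degrees, axis within 25 mm (torch x and y) of the top's centre (horizontal distance between tile and pocket below 0.005 m and z of tile in the frame of pocket between -0.0025 and 0.0025 m and angle between tile's own z axis and vertical below 0.05 rad and angle between the x axis of tile and the x axis of nest, either way round below 0.09 rad and angle between torch's own z axis and vertical between 0.56 and 1.01 rad and x of tile_top in the frame of torch between -0.025 and 0.025 m and y of tile_top in the frame of torch between -0.025 and 0.025 m and z of tile_top in the frame of torch between -0.17 and -0.07 m and height (world z) of torch above 0.05 m and contact force between torch and the fingers above 1 N and contact force between tile and the fingers below 0.1 N and linear speed of each of torch, tile below 0.03 m/s and contact force between torch and stand below 0.1 N and contact force between torch and nest below 0.1 N and contact force between torch and tile below 0.1 N and contact force between torch and prism_a below 0.1 N and contact force between torch and prism_b below 0.1 N and contact force between torch and timer below 0.1 N); the arm keeps its last pose, push and grip.
It fails at once if the prism_a is moved more than 15 mm (distance of prism_a from where it was at the start of the episode above 0.015 m).
It fails at once if the prism_b is moved more than 15 mm (distance of prism_b from where it was at the start of the episode above 0.015 m).
It fails at once if the timer is moved more than 15 mm (distance of timer from where it was at the start of the episode above 0.015 m).
It also fails if it takes over 54 s, if anything falls off the work surface, if the arm or the gripper's body presses on something with over 40 N, if the wrist force passes 120 N, or if a joint passes its speed limit or range.

### The arm

A 6-joint arm with a two-finger parallel gripper is mounted at the origin on the work surface. World frame = base frame: x ahead of the robot, y to its left, z up, the work surface at z = 0. Lengths are in m, angles in rad, forces in N, time in s.
With the tool pointing down it reaches from about 0.35 to 1 m from the base axis. Payload 7.1 kg.
Tool frame: the origin (TCP) lies at the very end of the fingers, on their centre line; the grasp point (between the pads) lies 19 mm behind it; z points along the fingers, y is the line along which they close (so a half turn about z gives the same grasp; the last joint's range is limited). The gripper opens to 85 mm and grips with 20 to 120 N. Pads are 22 mm wide; open, the fingers measure 114 mm over their backs; the gripper's body (76 mm by 85 mm) begins 54 mm behind the grasp point. The pads swing forward as they close: fully open they stand 13 mm farther back than shut.
Start: joints at [1.258, 0.423, 1.63, -0, 1.089, -0.019], TCP at [0.181, 0.598, 0.231] pointing down, gripper open.
Joint ranges: [-3, 3], [-0.9, 2.11], [0.09, 2.58], [-1.31, 4.45], [0.11, 2.69], [-2.54, 2.54]. Speed limits (rad/s): [2.39, 2.39, 3.01, 3.14, 3.14, 3.14].

### API

Orientations are given as a unit quaternion [w, x, y, z].
In Python, from station import manip gives the robot as it stands. The module is installed in compiled form; this text tells all that it offers.
- The arm moves only by the tool send_rows, never from a script. Its arguments are lists of equal length, an entry for each row: "linear": the shift along the world's x, y, z in units of 2 cm (1.0 is 2 cm), a list of three; "angular": the turn, a rotation vector about the world's x, y, z in units of 0.1 rad (1.0 is 0.1 rad), a list of three. In form: {"linear": [[x, y, z], ...], "angular": [[wx, wy, wz], ...]}. A call has 1 to 5 rows; each row shifts and turns the commanded pose from where the row before left it; what a row does not reach is not made up. A row lasts 1/12 s, in which the tool goes at most 41.7 mm and 7.16 degrees, less where a joint would pass 70% of its speed; a pose out of reach is approached as far as the arm can. A call with a number of a shift or a turn outside -1 to 1 is refused whole. A call with a gripper value outside its range is refused whole. "jaw" is the closure, from 0 (fully open) to 1 (shut), set as the call begins (left out, the last holds). The fingers move at their own pace and stop on an object; "newtons" is the grip in N (left out, the last holds). Time passes only in rows, so rows that do not move let the fingers close. It gives the time, the measured TCP pose, the force, the opening and the grip force at its end, in the units of the state.
- manip.get_obs(): the state, without advancing time (a new reading comes with each control period).
- manip.snapshot(name): name is "scene" or "top" or "wrist"; returns a dict with "pixels" (384x512x3 uint8, red, green, blue), "depth" (384x512 float32, m along the optical axis (not along the pixel's ray), 0 where there is no reading), "fx", "fy", "cx", "cy" (pixels), "distortion" ([k1, k2, p1, p2, k3] as OpenCV has them; the pictures are not rectified), "R" (3x3) and "t" (3): a world point X has camera coordinates R X + t. Camera axes: x right, y down, z forward; pixel columns grow to the right and rows downward; lengths in m; the calibration is good to about 2 mm. A picture is of the moment at which its call begins.
- manip.hand_in(): hands the job in; it is judged then, once.
The state is a dict: "time": time; "joint_pos": joint angles; "dq": joint speeds; "effort": joint torques, N m; "eef_pos": TCP position; "tool_rot": TCP orientation; "force": force on the tool from outside, world axes, zero at the start; "moment": the same for the moment, N m; "opening": finger opening in m; "gripper_force": force on a finger pad.
Only numpy, scipy, OpenCV 4.12 (cv2) and the standard library are available. Lean on these libraries where they do the work, as an engineer would, in place of code of your own. Each camera call takes 0.05 s, during which the arm holds its last target. There are 200 camera calls.

## Working session

There is one attempt and no reset: what is moved stays moved. The work goes in short steps, Python scripts to look and compute and a tool call to move; the robot and the scene stay as the last step left them, time stands still between calls to the robot, and variables do not carry over. Pictures are saved under pics/ and viewed, at most 10 in all, crops included, and the job is handed in when it is done.

Besides the shell and the picture viewer there is one more tool, called after ">>>" as a command line: name --argument value ..., lists and objects as JSON in quotes. send_rows: Moves the arm, as the interface text tells. Its arguments: {"type":"object","properties":{"linear":{"type":"array","items":{"type":"array","items":{"type":"number","minimum":-1,"maximum":1}}},"angular":{"type":"array","items":{"type":"array","items":{"type":"number","minimum":-1,"maximum":1}}},"jaw":{"type":"number"},"newtons":{"type":"number"}},"required":["linear","angular"]}

```bash
mkdir -p pics
cat > h.py <<'E'
import numpy as np, cv2
from station import manip
def snap(n):
    s=manip.snapshot(n); s['K']=np.array([[s['fx'],0,s['cx']],[0,s['fy'],s['cy']],[0,0,1.]]); s['R']=np.array(s['R']); s['t']=np.array(s['t']); s['d']=np.array(s['distortion']); return s
def rays(s,uv):
    p=cv2.undistortPoints(np.array(uv,float).reshape(-1,1,2),s['K'],s['d']).reshape(-1,2)
    return -s['R'].T@s['t'], np.c_[p,np.ones(len(p))]@s['R']
def plane(s,uv,z):
    c,d=rays(s,uv); return c+d*((z-c[2])/d[:,2])[:,None]
def cloud(s):
    h,w=s['depth'].shape; u,v=np.meshgrid(np.arange(w),np.arange(h))
    c,d=rays(s,np.c_[u.ravel(),v.ravel()]); return (c+d*s['depth'].ravel()[:,None]).reshape(h,w,3)
def tri(s1,uv1,s2,uv2):
    c1,d1=rays(s1,[uv1]);c2,d2=rays(s2,[uv2]);d1=d1[0];d2=d2[0]
    k=np.linalg.lstsq(np.c_[d1,-d2],c2-c1,rcond=None)[0]
    a=c1+k[0]*d1;b=c2+k[1]*d2; return (a+b)/2,np.linalg.norm(a-b)
def save(s,n): cv2.imwrite('pics/'+n,cv2.cvtColor(s['pixels'],cv2.COLOR_RGB2BGR))
E
python3 - <<'E'
from h import *
import pickle
a=snap('scene');b=snap('top');c=snap('wrist')
pickle.dump((a,b,c),open('s0.pkl','wb'))
im=np.hstack([cv2.resize(x['pixels'],(400,300)) for x in (c,)])
save(a,'a.png');save(b,'b.png');save(c,'c.png')
for x in(a,b,c): print(x['fx'],-x['R'].T@x['t'],x['R'][2],x['d'])
print(manip.get_obs())
E
```

```text
428.8483052804217 [1.38635768 0.00877647 0.70627046] [-0.7607774   0.04907711 -0.64715468] [-0.07129995  0.          0.          0.          0.        ]
421.3723907470933 [0.4627766  0.04090828 1.06078701] [ 0.13794279  0.02122533 -0.99021274] [0.04611498 0.         0.         0.         0.        ]
290.05726275384836 [0.11330414 0.6184735  0.37311444] [ 0.26254355 -0.08062797 -0.96154564] [-0.0511033  0.         0.         0.         0.       ]
{'time': 0.15, 'joint_pos': array([ 1.25799777e+00,  4.23663420e-01,  1.63046258e+00,  3.15018593e-06,
        1.08854793e+00, -1.90138812e-02]), 'dq': array([ 7.55069687e-05, -2.79155502e-03, -2.47620589e-03,  7.26905424e-04,
        8.66826738e-04,  5.22487140e-04]), 'effort': array([ 4.05863852e-05, -5.57772303e+01, -2.82016003e+01, -9.73655119e-05,
        4.83612588e-03, -1.20586762e-06]), 'eef_pos': array([0.18085118, 0.59786451, 0.2307458 ]), 'tool_rot': array([-9.06602870e-05,  1.46365351e-01,  9.89230454e-01, -5.32984641e-04]), 'force': array([ 0.1828345 , -0.24055261,  0.61794927]), 'moment': array([-0.00507684, -0.02627186, -0.05029652]), 'gripper_force': 0.0, 'opening': 0.08541316120621026}
```

View pics/a.png

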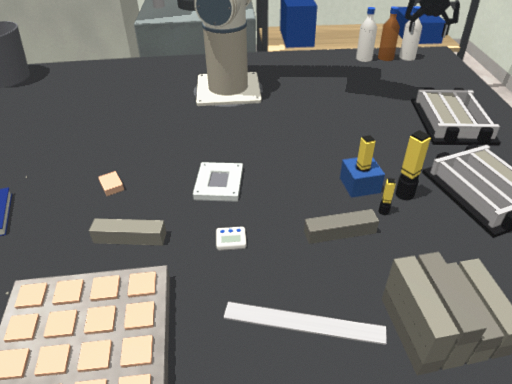

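View pics/b.png

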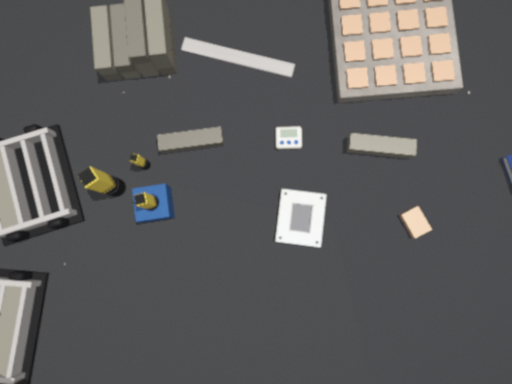

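The scene view shows the tile at (111,183), the nest at (219,181) and the stand with its torch at (362,177). In the top view they are at (416,222), (301,218) and (151,203).

Candidates:
- **Torches (scene view):** (366,155) in the blue stand, large one at (413,165), small one at (388,195). The one in the stand fits.
- **Tiles:** the loose one at (111,183), versus those on the tray. The loose one fits.

Next is one enlarged crop to confirm this, along with coarse measurements.

Run:
```python
from h import *
import pickle
a,b,c=pickle.load(open('s0.pkl','rb'))
A=a['pixels'];
i1=cv2.resize(A[120:225,330:450],(480,420),interpolation=cv2.INTER_CUBIC);i2=cv2.resize(A[160:210,80:150],(320,229),interpolation=cv2.INTER_CUBIC)
o=np.zeros((420,800,3),np.uint8);o[:,:480]=i1;o[:229,480:]=i2
cv2.imwrite('pics/crop.png',o[...,::-1])
pt=cloud(b)
def rep(n,m,s=b,P=pt):
    k,l,st,ce=cv2.connectedComponentsWithStats(m.astype(np.uint8))
    for i in range(1,k):
        if st[i,4]>60:
            q=P[l==i]; print(n,ce[i].round(1),st[i],np.median(q,0).round(4),'zmax',np.percentile(q[:,2],[5,50,95]).round(4))
hsv=cv2.cvtColor(b['pixels'],cv2.COLOR_RGB2HSV)
H,S,V=hsv[...,0],hsv[...,1],hsv[...,2]
rep('tile',(H<20)&(S>60)&(V>150)); rep('blue',(H>100)&(H<130)&(S>120)&(V>60)); rep('white',(S<40)&(V>180)); rep('yel',(H>20)&(H<35)&(S>120)&(V>80))
```

```text
tile [348.5   3.7] [339   0  20   9 166] [ 1.0628 -0.1674  0.0491] zmax [0.045  0.0491 0.0527]
tile [376.7   2.6] [367   0  21   7 125] [ 1.0633 -0.2372  0.0492] zmax [0.0457 0.0492 0.0519]
tile [404.2   1.2] [395   0  21   4  70] [ 1.064  -0.305   0.0494] zmax [0.0448 0.0494 0.0525]
tile [435.6  17.2] [425   7  22  21 393] [ 1.0179 -0.3812  0.0497] zmax [0.0463 0.0497 0.053 ]
tile [407.2  19.8] [397  10  22  20 379] [ 1.0145 -0.3122  0.0495] zmax [0.0462 0.0495 0.0529]
tile [379.1  22.3] [369  13  21  20 372] [ 1.0103 -0.2421  0.0495] zmax [0.0458 0.0495 0.0527]
tile [351.1  24.9] [341  15  21  21 380] [ 1.0059 -0.1724  0.0498] zmax [0.0455 0.0498 0.0531]
tile [438.9  43.7] [428  34  22  20 387] [ 0.9485 -0.3856  0.0493] zmax [0.0462 0.0493 0.0521]
tile [410.3  46.3] [400  36  22  21 384] [ 0.9448 -0.3157  0.0494] zmax [0.0456 0.0494 0.0528]
tile [381.8  49.1] [372  39  21  21 367] [ 0.94   -0.2459  0.0495] zmax [0.0461 0.0495 0.0526]
tile [353.9  51.3] [344  42  21  20 375] [ 0.9359 -0.1772  0.0494] zmax [0.0457 0.0494 0.0525]
tile [442.2  70.8] [431  61  23  20 383] [ 0.8787 -0.38
[... 768 characters left out ...]
    0.0182] zmax [0.0062 0.0182 0.0218]
white [ 29.6 183. ] [   0  128   69  107 1614] [0.6091 0.6214 0.0534] zmax [0.0496 0.0534 0.0571]
white [382.8 143.9] [351 134  65  20 862] [ 0.7    -0.2394  0.0407] zmax [0.0376 0.0407 0.0439]
white [300.6 217.6] [ 276  189   50   58 1964] [ 0.5228 -0.0357  0.0186] zmax [0.0101 0.0186 0.0217]
white [ 13.9 315.7] [  0 280  31  98 710] [0.3252 0.6281 0.0531] zmax [0.0494 0.0531 0.0567]
yel [139.1 160.9] [131 155  15  12  98] [0.6596 0.3488 0.0752] zmax [0.0399 0.0752 0.0983]
yel [100.1 181.5] [ 85 167  30  26 446] [0.6005 0.4168 0.1325] zmax [0.0767 0.1325 0.1754]
yel [148.  201.5] [137 193  20  15 164] [0.5574 0.3136 0.1153] zmax [0.0709 0.1153 0.1451]
```

View pics/crop.png

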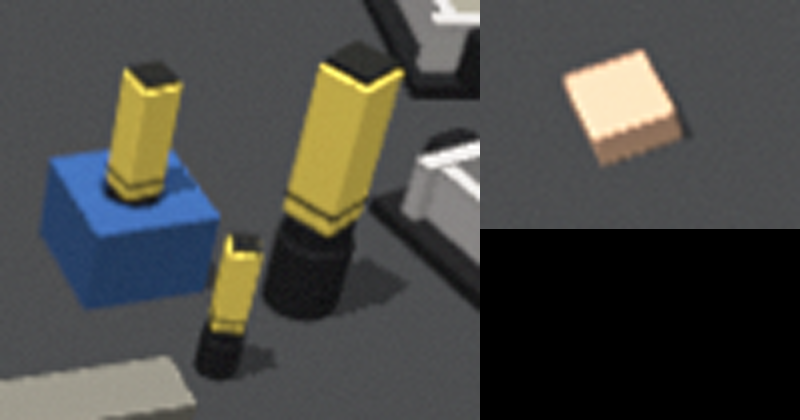

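View pics/c.png

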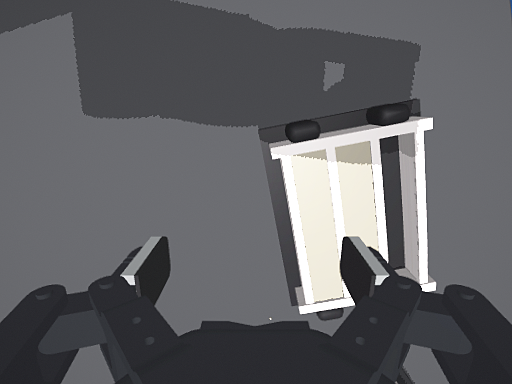

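The crop confirms the choices. The stand torch has a yellow grip 85 mm proud of the blue block, and the loose tile lies flat. The wrist view shows only a crate, so the tile, nest and stand are still out of its sight. Next I measure poses from the top and scene views.

```bash
cat >> h.py <<'E'
def comp(m,uv=None,r=60):
    m=m.astype(np.uint8)
    k,l,st,ce=cv2.connectedComponentsWithStats(m)
    ok=[i for i in range(1,k) if st[i,4]>40 and (uv is None or np.linalg.norm(ce[i]-uv)<r)]
    i=max(ok,key=lambda i:st[i,4]); return (l==i)
def rect(P):
    (c,(w,h),ang)=cv2.minAreaRect((P[:,:2]*1000).astype(np.float32))
    if w<h: w,h,ang=h,w,ang+90
    return np.array(c)/1000,w,h,np.deg2rad((ang+90)%180-90)
def contour(m): return max(cv2.findContours(m.astype(np.uint8),cv2.RETR_EXTERNAL,cv2.CHAIN_APPROX_NONE)[0],key=len)[:,0].astype(float)
def hsvf(s):
    x=cv2.cvtColor(s['pixels'],cv2.COLOR_RGB2HSV).astype(int); return x[...,0],x[...,1],x[...,2]
E
python3 - <<'E'
from h import *
import pickle
a,b,c=pickle.load(open('s0.pkl','rb'))
for s,uvt,uvn,uvs in((a,(111,183),(219,181),(362,177)),(b,(416,222),(301,218),(152,203))):
    H,S,V=hsvf(s);P=cloud(s)
    print('px',s['pixels'][uvt[1],uvt[0]])
    mt=comp((H<25)&(S>40)&(V>100),uvt,12)
    q=P[mt];print('tile',mt.sum(),np.median(q,0).round(4))
    top=mt&(abs(P[...,2]-np.percentile(q[:,2],70))<0.004)
    print(' h',np.median(P[top][:,2]).round(4),'centroid-on-plane',plane(s,contour(comp(top)),.02).mean(0).round(4),rect(plane(s,contour(comp(top)),.02)))
    mn=comp((S<50)&(V>150)&(abs(P[...,2]-.0185)<.006),uvn,15)
    print('nest',np.median(P[mn],0).round(4),rect(plane(s,contour(mn),.018)))
    # pocket hole
    inner=cv2.findContours(mn.astype(np.uint8),cv2.RETR_CCOMP,cv2.CHAIN_APPROX_NONE)
    hs=[x for x,h in zip(inner[0],inner[1][0]) if h[3]>=0]
    print(' pocket',rect(plane(s,max(hs,key=cv2.contourArea)[:,0].astype(float),.018)))
    ms=comp((H>100)&(H<130)&(S>120)&(V>50),uvs,15)
    t=ms&(abs(P[...,2]-.06)<.006)
    print('stand',rect(plane(s,contour(comp(t)),.06)))
    my=comp((H>18)&(H<35)&(S>100)&(V>60),(366,155) if s is a else (148,201),8)
    q=P[my];print('torch',np.median(q,0).round(4),q[:,2].max(),[np.median(q[abs(q[:,2]-z)<.01],0).round(3) for z in (.08,.1,.12)])
for n,z in(('prism',.04),):
    P=cloud(b)
    for uv in((190,140),(383,146)):
        H,S,V=hsvf(b); m=comp((abs(P[...,2]-.04)<.005),uv,15); print(n,rect(plane(b,contour(m),.04)))
print(tri(a,(362,177),b,(152,203)))
E
```

```text
px [253 232 195]
tile 442 [ 0.521  -0.3116  0.0203]
 h 0.0215 centroid-on-plane [ 0.5119 -0.3135  0.02  ] (array([ 0.51168628, -0.31318027]), 68.847412109375, 47.312583923339844, np.float64(0.4904802369142915))
nest [ 0.53   -0.0336  0.0199] (array([ 0.52523096, -0.035109  ]), 142.95156860351562, 111.61029052734375, np.float64(-0.1375906198222898))
 pocket (array([ 0.52311841, -0.05365   ]), 66.00347900390625, 19.5125732421875, np.float64(-0.23538069662750888))
stand (array([0.56557941, 0.32403061]), 88.266845703125, 85.57567596435547, np.float64(0.14284237349192605))
torch [0.5732 0.3201 0.1079] 0.7062704566233884 [array([0.574, 0.321, 0.08 ]), array([0.573, 0.319, 0.101]), array([0.574, 0.319, 0.12 ])]
px [244 219 193]
tile 641 [ 0.5095 -0.3138  0.0203]
 h 0.0209 centroid-on-plane [ 0.51   -0.3151  0.02  ] (array([ 0.51012769, -0.31467444]), 64.44397735595703, 48.49165725708008, np.float64(0.4549263705714611))
nest [ 0.5227 -0.0359  0.0187] (array([ 0.52352301, -0.03513557]), 129.78610229492188, 109.877197265625, np.float64(-0.13975031030828955))
 pocket (array([ 0.52250983, -0.03491601]), 73.01197814941406, 53.66007614135742, np.float64(-0.13274060400309198))
stand (array([0.56214685, 0.32419949]), 80.8147964477539, 80.52828979492188, np.float64(-1.4288376900211996))
torch [0.5573 0.3138 0.1155] 0.14850037602707822 [array([0.558, 0.313, 0.08 ]), array([0.559, 0.313, 0.101]), array([0.558, 0.314, 0.119])]
prism (array([0.7217326, 0.2371429]), 159.64544677734375, 41.543067932128906, np.float64(-1.450746850519009))
prism (array([ 0.69946973, -0.23908765]), 158.65953063964844, 44.222286224365234, np.float64(1.4480866521956426))
(array([0.563615  , 0.32849784, 0.02974513]), np.float64(0.0014726962154521426))
```

Measured positions are tile ≈ (0.510, -0.3145), yaw 0.46, top z 0.02. The nest is at (0.523, -0.035), yaw -0.137, and the stand at (0.562, 0.324). Sizes and heights agree with the text. I'll travel now, turning the tool by -2.39 rad on the way.

>>> send_rows --linear '[[1,-1,0],[1,-1,0],[1,-1,0],[1,-1,0],[1,-1,0]]' --angular '[[0,0,-1],[0,0,-1],[0,0,-1],[0,0,-1],[0,0,-1]]'

```text
time: 0.57
eef_pos: [0.2815, 0.4971, 0.2311]
tool_rot: [-0.0, 0.389, 0.921, -0.0]
force: [0.4, 0.3, 0.7]
opening: 0.0857
gripper_force: 0.0
```

>>> send_rows --linear '[[1,-1,0],[1,-1,0],[1,-1,0],[1,-1,0],[1,-1,0]]' --angular '[[0,0,-1],[0,0,-1],[0,0,-1],[0,0,-1],[0,0,-1]]'

```text
time: 0.98
eef_pos: [0.3816, 0.397, 0.2311]
tool_rot: [-0.0, 0.605, 0.796, -0.0]
force: [0.5, 0.1, -0.2]
opening: 0.0858
gripper_force: 0.0
```

>>> send_rows --linear '[[1,-1,0],[1,-1,0],[1,-1,0],[1,-1,0],[1,-1,0]]' --angular '[[0,0,-1],[0,0,-1],[0,0,-1],[0,0,-1],[0,0,-1]]'

```text
time: 1.4
eef_pos: [0.4817, 0.297, 0.2312]
tool_rot: [-0.0, 0.783, 0.622, -0.0]
force: [0.4, 0.0, 0.7]
opening: 0.0857
gripper_force: 0.0
```

>>> send_rows --linear '[[1,-1,0],[0.46,-1,0],[0,-1,0],[0,-1,0],[0,-1,0]]' --angular '[[0,0,-1],[0,0,-1],[0,0,-1],[0,0,-1],[0,0,-1]]'

```text
time: 1.82
eef_pos: [0.5101, 0.197, 0.231]
tool_rot: [-0.0, 0.913, 0.409, -0.0]
force: [0.4, -0.3, 0.1]
opening: 0.0854
gripper_force: 0.0
```

>>> send_rows --linear '[[0,-1,0],[0,-1,0],[0,-1,0],[0,-1,0],[0,-1,0]]' --angular '[[0,0,-1],[0,0,-1],[0,0,-1],[0,0,-0.88],[0,0,0]]'

```text
time: 2.23
eef_pos: [0.5099, 0.0972, 0.2311]
tool_rot: [-0.0, 0.974, 0.226, -0.0]
force: [-0.8, 0.1, 0.1]
opening: 0.0857
gripper_force: 0.0
```

```bash
cat > nest.py <<'E'
from h import *
import pickle,sys
s=snap('wrist');pickle.dump((s,manip.get_obs()),open(sys.argv[1]+'.pkl','wb'));save(s,sys.argv[1]+'.png')
P=cloud(s);H,S,V=hsvf(s);z=P[...,2]
def show(n,m,zz):
    try:
        m=comp(m&(s['depth']>0)); c=contour(m); print(n,m.sum(),'h',np.median(z[m]).round(4),'bbox',c.min(0),c.max(0),*rect(plane(s,c,zz))); return m
    except Exception as e: print(n,e)
mn=show('nest',(S<60)&(V>120)&(abs(z-.018)<.004),.018)
if mn is not None:
    f=cv2.findContours(mn.astype(np.uint8),cv2.RETR_CCOMP,cv2.CHAIN_APPROX_NONE)
    hs=[x for x,h in zip(f[0],f[1][0]) if h[3]>=0]
    if hs: print('pocket rim',*rect(plane(s,max(hs,key=cv2.contourArea)[:,0].astype(float),.018)))
show('floor',(abs(z-.010)<.003)&(S<60),.010)
show('tile',(H<25)&(S>25)&(V>100)&(z>.015),.02)
show('stand',(H>100)&(H<130)&(S>100)&(abs(z-.06)<.004),.06)
E
python3 nest.py n1
```

```text
nest 5885 h 0.0177 bbox [288. 134.] [415. 250.] [ 0.52344336 -0.03428576] 130.2138214111328 112.05810546875 -0.12671893046231383
pocket rim [ 0.52411963 -0.03334131] 68.15040588378906 50.49435043334961 -0.1291547907533548
floor 1732 h 0.01 bbox [322. 168.] [381. 227.] [ 0.52334833 -0.03662642] 67.49662780761719 49.20695114135742 -0.13729753894432659
tile 848 h 0.0197 bbox [485. 266.] [511. 305.] [ 0.50496173 -0.30443536] 73.80138397216797 40.774986267089844 0.7362442657368831
stand 3625 h 0.0599 bbox [31.  0.] [121.  80.] [0.56138983 0.32524231] 82.69058227539062 79.25121307373047 -1.4253227834354858
```

>>> send_rows --linear '[[0,-1,0],[0,-1,0],[0,-1,0],[0,-1,0],[0,-1,0]]' --angular '[[0,0,0],[0,0,0],[0,0,0],[0,0,0],[0,0,0]]'

```text
time: 2.7
eef_pos: [0.51, -0.0025, 0.2312]
tool_rot: [-0.0, 0.974, 0.228, -0.0]
force: [-0.4, 0.1, 0.3]
opening: 0.0851
gripper_force: 0.0
```

```bash
python3 nest.py n2
```

```text
nest 6861 h 0.0178 bbox [219.  97.] [348. 228.] [ 0.52345538 -0.0344967 ] 129.66836547851562 110.26676177978516 -0.13968879128710873
pocket rim [ 0.52444324 -0.03400975] 69.08346557617188 50.376461029052734 -0.1384002207936739
floor 2011 h 0.01 bbox [253. 133.] [313. 196.] [ 0.52314215 -0.03537323] 67.86660766601562 49.3806037902832 -0.13748515864312266
tile 2473 h 0.0399 bbox [450.  57.] [511. 140.] [ 0.71088123 -0.22457404] 111.08068084716797 42.02278137207031 1.449277884151235
stand 781 h 0.0598 bbox [0. 0.] [24. 37.] [0.54442682 0.29056122] 36.31172180175781 26.02876853942871 0.2862544637200473
```

>>> send_rows --linear '[[0,-1,0],[0,-1,0],[0,-1,0],[0,-1,0],[0,-1,0]]' --angular '[[0,0,0],[0,0,0],[0,0,0],[0,0,0],[0,0,0]]'

```text
time: 3.17
eef_pos: [0.5101, -0.1023, 0.2312]
tool_rot: [-0.0, 0.974, 0.228, -0.0]
force: [0.1, 1.1, 0.7]
opening: 0.0855
gripper_force: 0.0
```

>>> send_rows --linear '[[0,-1,0],[0,-1,0],[0,-1,0],[0,-1,0],[0,-1,0]]' --angular '[[0,0,0],[0,0,0],[0,0,0],[0,0,0],[0,0,0]]'

```text
time: 3.58
eef_pos: [0.5101, -0.2023, 0.2312]
tool_rot: [-0.0, 0.974, 0.228, -0.0]
force: [0.1, -0.4, -0.6]
opening: 0.0854
gripper_force: 0.0
```

```bash
python3 nest.py n3
```

```text
nest 8163 h 0.0179 bbox [70. 15.] [202. 162.] [ 0.52322522 -0.03546427] 130.90394592285156 111.50052642822266 -0.13716318246733208
pocket rim [ 0.52388965 -0.03553953] 69.29183197021484 50.27452087402344 -0.1416906894785213
floor 2251 h 0.0101 bbox [105.  57.] [165. 127.] [ 0.52260803 -0.03289941] 68.4338150024414 48.49356460571289 -0.14239789190599184
tile 2602 h 0.0399 bbox [300.   0.] [432.  85.] [ 0.70657086 -0.2462507 ] 159.59027099609375 42.43290328979492 1.4492307461999405
stand max() iterable argument is empty
```

```bash
sed -i 's/(z>.015),.02/(z>.015)\&(z<.028)\&(S>30),.02/' nest.py
python3 - <<'E'
from h import *
import pickle
s,o=pickle.load(open('n3.pkl','rb'));P=cloud(s);H,S,V=hsvf(s);z=P[...,2]
m=comp((H<25)&(S>20)&(abs(z-.02)<.003));c=contour(m);print(m.sum(),np.median(z[m]),c.min(0),c.max(0),rect(plane(s,c,.02)),rect(plane(s,c,.02)+0))
# camera in tool frame, FK check
q=o['joint_pos'];from scipy.spatial.transform import Rotation as R
print(q,o['eef_pos'],o['tool_rot'])
T=R.from_quat(np.roll(o['tool_rot'],-1)).as_matrix();C=-s['R'].T@s['t'];print(T.T@(C-o['eef_pos']),T)
E
```

```text
43 0.019397644611044595 [316. 178.] [351. 185.] (array([ 0.53764752, -0.29822073]), 44.663246154785156, 7.767277717590332, np.float64(-0.9337410963838513)) (array([ 0.53764752, -0.29822073]), 44.663246154785156, 7.767277717590332, np.float64(-0.9337410963838513))
[-4.03125435e-01  3.13592209e-01  1.79710981e+00 -1.48948293e-03
  1.02972463e+00  7.09315616e-01] [ 0.51055989 -0.20522546  0.23129746] [8.59683288e-04 9.73766054e-01 2.27549829e-01 9.28851091e-05]
[ 0.06988924 -0.00330332 -0.14236014] [[ 8.96442133e-01  4.43160439e-01  5.72138303e-04]
 [ 4.43160759e-01 -8.96440672e-01 -1.63198882e-03]
 [-2.10344839e-04  1.71653279e-03 -9.99998505e-01]]
```

```bash
cat > tile.py <<'E'
from h import *
import pickle,sys
s=pickle.load(open(sys.argv[1]+'.pkl','rb'))[0];P=cloud(s);z=P[...,2]
near=np.hypot(P[...,0]-.51,P[...,1]+.3145)<.06
m=comp((abs(z-.02)<.004)&near);c=contour(m);print(m.sum(),np.median(z[m]),c.min(0),c.max(0),rect(plane(s,c,.02)),P[m].mean(0))
E
python3 tile.py n3; python3 tile.py n2
```

```text
1705 0.01980227489238784 [313. 178.] [352. 225.] (array([ 0.51076883, -0.31284988]), 63.9166145324707, 47.02599334716797, np.float64(0.464038043346031)) [ 0.51098543 -0.31283551  0.01975899]
1319 0.01975830210949081 [432. 241.] [472. 282.] (array([ 0.50964551, -0.31169531]), 64.98089599609375, 48.68514633178711, np.float64(0.45398028259421047)) [ 0.51039021 -0.31177569  0.0196713 ]
```

>>> send_rows --linear '[[0,-1,0],[0,-1,0],[0,-1,-1],[0,-1,-1],[0,-1,-1]]' --angular '[[0,0,0],[0,0,0],[0,0,0],[0,0,0],[0,0,0]]'

```text
time: 4.05
eef_pos: [0.5105, -0.3022, 0.1708]
tool_rot: [0.0, 0.974, 0.228, 0.0]
force: [0.5, -0.3, -0.1]
opening: 0.0855
gripper_force: 0.0
```

```bash
python3 nest.py n4 >/dev/null; python3 tile.py n4
```

```text
2631 0.01979190328074093 [243. 151.] [287. 210.] (array([ 0.51002936, -0.31351456]), 63.48704528808594, 45.81443786621094, np.float64(0.4605905813149234)) [ 0.51077479 -0.31306794  0.01978141]
```

>>> send_rows --linear '[[0,-0.55,-1],[0,0,-1],[0,0,-1],[0,0,-1],[0,0,-1]]' --angular '[[0,0,0],[0,0,0],[0,0,0],[0,0,0],[0,0,0]]'

```text
time: 4.52
eef_pos: [0.5103, -0.3121, 0.0703]
tool_rot: [-0.0, 0.974, 0.228, -0.0]
force: [0.7, -0.5, -1.2]
opening: 0.0855
gripper_force: 0.0
```

>>> send_rows --linear '[[0,0,-1],[0,0,-1],[0,0,-0.7],[0,0,-0.34],[0,0,0]]' --angular '[[0,0,0],[0,0,0],[0,0,0],[0,0,0],[0,0,0]]'

```text
time: 4.93
eef_pos: [0.5094, -0.3118, 0.009]
tool_rot: [-0.001, 0.974, 0.228, -0.001]
force: [0.2, -0.1, 0.7]
opening: 0.0853
gripper_force: 0.0
```

>>> send_rows --linear '[[0,0,0],[0,0,0],[0,0,0],[0,0,0],[0,0,0]]' --angular '[[0,0,0],[0,0,0],[0,0,0],[0,0,0],[0,0,0]]' --jaw 1 --newtons 40

```text
time: 5.35
eef_pos: [0.5109, -0.3132, 0.012]
tool_rot: [0.001, 0.974, 0.228, 0.001]
force: [-0.1, 0.7, 4.6]
opening: 0.0449
gripper_force: 40.8
```

>>> send_rows --linear '[[0,0,0],[0,0,0],[0,0,0],[0,0,0],[0,0,0]]' --angular '[[0,0,0],[0,0,0],[0,0,0],[0,0,0],[0,0,0]]'

```text
time: 5.77
eef_pos: [0.5109, -0.3132, 0.012]
tool_rot: [0.001, 0.974, 0.228, 0.001]
force: [-0.4, 1.4, 5.1]
opening: 0.0443
gripper_force: 40.8
```

>>> send_rows --linear '[[0,0,0.3],[0,0,0.7],[0,0,1],[0,0,1],[0,0,1]]' --angular '[[0,0,0],[0,0,0],[0,0,0],[0,0,0],[0,0,0]]'

```text
time: 6.18
eef_pos: [0.5102, -0.3128, 0.0925]
tool_rot: [0.0, 0.974, 0.228, 0.0]
force: [1.0, -0.1, -1.3]
opening: 0.0445
gripper_force: 41.4
```

>>> send_rows --linear '[[0,0.94,0],[0.3,1,0],[0.34,1,0],[0,1,0],[0,1,0]]' --angular '[[0,0,-0.98],[0,0,-1],[0,0,-1],[0,0,-1],[0,0,-1]]'

```text
time: 6.6
eef_pos: [0.5235, -0.2133, 0.0921]
tool_rot: [0.0, 1.0, -0.022, 0.001]
force: [-0.0, 0.3, -0.8]
opening: 0.0445
gripper_force: 41.4
```

>>> send_rows --linear '[[0,1,0],[0,1,0],[0,1,0],[0,1,0],[0,1,0]]' --angular '[[0,0,-1],[0,0,0],[0,0,0],[0,0,0],[0,0,0]]'

```text
time: 7.02
eef_pos: [0.5232, -0.1132, 0.0919]
tool_rot: [0.0, 0.998, -0.069, 0.001]
force: [1.1, -0.5, -0.6]
opening: 0.0446
gripper_force: 41.4
```

>>> send_rows --linear '[[0,1,0],[0,1,0],[0,1,0],[0,1,0],[0,0,0]]' --angular '[[0,0,0],[0,0,0],[0,0,0],[0,0,0],[0,0,0]]'

```text
time: 7.43
eef_pos: [0.523, -0.0315, 0.0918]
tool_rot: [-0.0, 0.998, -0.068, 0.0]
force: [0.8, 0.4, -1.7]
opening: 0.0448
gripper_force: 41.5
```

```bash
python3 nest.py n5
python3 - <<'E'
from h import *
o=manip.get_obs();print(o['eef_pos'],o['tool_rot'],o['joint_pos'],o['force'])
import pickle
s=pickle.load(open('n5.pkl','rb'))[0]
P=cloud(s);z=P[...,2];near=np.hypot(P[...,0]-.5235,P[...,1]+.0345)<.06
q=z[near&(s['depth']>0)];print(np.histogram(q,bins=np.arange(0,.15,.005)))
m=comp((abs(z-.081-.006)<.012)&near);c=contour(m);print(m.sum(),c.min(0),c.max(0),rect(P[m]),np.median(z[m]))
E
```

```text
nest 10663 h 0.0178 bbox [185. 112.] [335. 238.] [ 0.53847046 -0.03681565] 110.42850494384766 99.62835693359375 1.4304514657732468
pocket rim [0.58387592 0.00221218] 8.09326171875 7.901303768157959 0.6300585735951891
floor 1635 h 0.0101 bbox [228. 154.] [291. 180.] [ 0.54553851 -0.03787709] 49.630088806152344 20.83212661743164 1.4339793552692748
tile max() iterable argument is empty
stand max() iterable argument is empty
[ 0.52317338 -0.03269119  0.09169941] [-2.25203470e-05  9.97698116e-01 -6.78096344e-02  5.68477401e-04] [-8.51458336e-02  4.88541247e-01  1.93794889e+00  9.87791841e-05
  7.13966517e-01  1.62129931e+00] [-0.24684674 -0.91472433 -1.76692336]
(array([   5,  772,  880, 7650,    7,    0,    0,    0,    0,    0,    0,
          0,    0,    0,    0,    3,  150,  201,  230, 7927, 2505,  363,
        402,  443,  481,  413,  705,  647, 1251]), array([0.   , 0.005, 0.01 , 0.015, 0.02 , 0.025, 0.03 , 0.035, 0.04 ,
       0.045, 0.05 , 0.055, 0.06 , 0.065, 0.07 , 0.075, 0.08 , 0.085,
       0.09 , 0.095, 0.1  , 0.105, 0.11 , 0.115, 0.12 , 0.125, 0.13 ,
       0.135, 0.14 , 0.145]))
867 [208. 180.] [300. 197.] (array([ 0.55133319, -0.0349239 ]), 45.43073654174805, 4.5289764404296875, np.float64(1.4297844770782364)) 0.09173067046277117
```

View pics/n5.png

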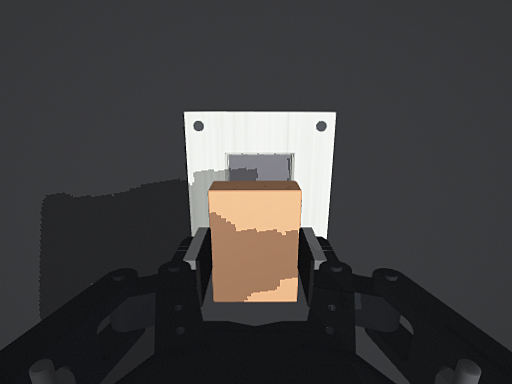

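The wrist view shows the tile held flat at (255,245) between the fingers, square to the nest below it, with the pocket at (260,167). I'll measure the held tile's top face.

```bash
cat > held.py <<'E'
from h import *
import pickle,sys
s,o=pickle.load(open(sys.argv[1]+'.pkl','rb'));zz=float(sys.argv[2])
P=cloud(s);z=P[...,2];near=np.hypot(P[...,0]-.5235,P[...,1]+.0345)<.06
H,S,V=hsvf(s)
m=comp((abs(z-zz)<.006)&near&(H<25)&(S>60));c=contour(m);zt=np.median(z[m]);A=np.c_[P[m][:,:2]-P[m][:,:2].mean(0),np.ones(m.sum())]
print(m.sum(),c.min(0),c.max(0),zt,rect(plane(s,c,zt)),'slope',np.linalg.lstsq(A,z[m],rcond=None)[0],o['eef_pos'])
E
python3 held.py n5 .1
```

```text
10113 [208. 186.] [301. 301.] 0.09954760165809132 (array([ 0.52255286, -0.03113691]), 65.20599365234375, 45.90177536010742, np.float64(-0.13386765377641352)) slope [-0.00674568  0.00249429  0.09949013] [ 0.52317338 -0.03269119  0.09169941]
```

>>> send_rows --linear '[[0,0,-1],[0,0,-1],[0,0,0],[0,0,0],[0,0,0]]' --angular '[[0,0,0],[0,0,0],[0,0,0],[0,0,0],[0,0,0]]'

```text
time: 7.9
eef_pos: [0.5234, -0.0346, 0.0514]
tool_rot: [0.0, 0.998, -0.069, 0.0]
force: [0.0, -0.4, -1.8]
opening: 0.0445
gripper_force: 41.7
```

```bash
python3 nest.py n6|grep nest; python3 held.py n6 .0595
```

```text
nest 14812 h 0.0179 bbox [163. 114.] [347. 254.] [ 0.54243402 -0.03755236] 110.60090637207031 91.4146957397461 1.426387215633677
10070 [208. 186.] [301. 301.] 0.05922275733081943 (array([ 0.52299847, -0.03424115]), 65.25627136230469, 45.701698303222656, np.float64(-0.1338998780256035)) slope [-0.00680066  0.00232473  0.05916191] [ 0.52374708 -0.03450662  0.05165904]
```

>>> send_rows --linear '[[0.03,-0.01,-0.5],[0,0,-0.3],[0,0,-0.2],[0,0,-0.15],[0,0,0]]' --angular '[[0,0,0],[0,0,0],[0,0,0],[0,0,0],[0,0,0]]'

```text
time: 8.37
eef_pos: [0.5245, -0.0344, 0.0276]
tool_rot: [0.0, 0.998, -0.069, 0.001]
force: [0.6, -1.0, 6.9]
opening: 0.0445
gripper_force: 42.8
```

>>> send_rows --linear '[[0,0,-0.1],[0,0,-0.1],[0,0,-0.1],[0,0,0],[0,0,0]]' --angular '[[0,0,0],[0,0,0],[0,0,0],[0,0,0],[0,0,0]]'

```text
time: 8.78
eef_pos: [0.525, -0.0344, 0.0227]
tool_rot: [0.0, 0.998, -0.069, 0.002]
force: [-1.5, -1.3, 11.8]
opening: 0.0443
gripper_force: 44.3
```

```bash
python3 nest.py n7|grep nest; python3 held.py n7 .03
```

```text
nest 19588 h 0.0179 bbox [147. 118.] [366. 267.] [ 0.54678479 -0.03793047] 109.94496154785156 83.1576919555664 1.4313534784344566
10245 [208. 187.] [301. 304.] 0.03078842209162591 (array([ 0.52356995, -0.03383361]), 66.4193344116211, 45.93327331542969, np.float64(-0.13444063288494407)) slope [-0.04182696  0.00627293  0.0307149 ] [ 0.52502801 -0.03434285  0.02267138]
```

>>> send_rows --linear '[[0,0,0],[0,0,0],[0,0,0.1],[0,0,0.5],[0,0,1]]' --angular '[[0,0,0],[0,0,0],[0,0,0],[0,0,0],[0,0,0]]' --jaw 0

```text
time: 9.25
eef_pos: [0.5218, -0.034, 0.0524]
tool_rot: [-0.0, 0.998, -0.069, -0.002]
force: [-0.7, 0.1, -0.6]
opening: 0.0853
gripper_force: 0.0
```

>>> send_rows --linear '[[0,0,1],[0,0,1],[0,0,1],[0,0,0],[0,0,0]]' --angular '[[0,0,0],[0,0,0],[0,0,0],[0,0,0],[0,0,0]]'

```text
time: 9.67
eef_pos: [0.5244, -0.0342, 0.115]
tool_rot: [0.0, 0.998, -0.069, 0.001]
force: [-0.5, 0.8, -0.7]
opening: 0.0853
gripper_force: 0.0
```

```bash
sed -i 's/&(H<25)&(S>60)//' held.py; python3 nest.py n8|grep nest; python3 held.py n8 .03
```

```text
nest 13689 h 0.0178 bbox [188. 114.] [324. 258.] [ 0.52375238 -0.03478566] 128.88775634765625 110.42216491699219 -0.13807877725010131
4182 [226. 157.] [283. 232.] 0.029806306187394452 (array([ 0.52311383, -0.03370828]), 64.3805923461914, 45.83402633666992, np.float64(-0.13797624554813326)) slope [-0.00234337  0.00084733  0.0297852 ] [ 0.5235619  -0.03416394  0.11393308]
```

The tile is seated: top at 0.0298, level, under 1 mm off centre, and released. I'm moving to the torch at height.

>>> send_rows --linear '[[0,0,1],[0,0.5,1],[0,1,1],[0.2,1,1],[0.3,1,1]]' --angular '[[0,0,0],[0,0,0],[0,0,0],[0,0,0],[0,0,0]]'

```text
time: 10.13
eef_pos: [0.5322, 0.0364, 0.213]
tool_rot: [0.0, 0.998, -0.069, -0.002]
force: [1.4, 0.8, -0.4]
opening: 0.0854
gripper_force: 0.0
```

>>> send_rows --linear '[[0.3,1,0.5],[0.3,1,0],[0.3,1,0],[0.3,1,0],[0.2,1,0]]' --angular '[[0,0,0],[0,0,0],[0,0,0],[0,0,0],[0,0,0]]'

```text
time: 10.55
eef_pos: [0.5612, 0.1367, 0.2222]
tool_rot: [0.0, 0.998, -0.069, -0.001]
force: [-0.4, 0.2, -0.1]
opening: 0.0852
gripper_force: 0.0
```

>>> send_rows --linear '[[0,1,0],[0,1,0],[0,1,0],[0,1,0],[0,1,0]]' --angular '[[0,0,0],[0,0,0],[0,0,0],[0,0,0],[0,0,0]]'

```text
time: 10.97
eef_pos: [0.5607, 0.2365, 0.2218]
tool_rot: [0.001, 0.998, -0.069, -0.001]
force: [0.4, 0.2, -0.3]
opening: 0.0854
gripper_force: 0.0
```

>>> send_rows --linear '[[0,1,0],[0,0.5,0],[0,0,0],[0,0,0],[0,0,0]]' --angular '[[0,0,0],[0,0,0],[0,0,0],[0,0,0],[0,0,0]]'

```text
time: 11.38
eef_pos: [0.5613, 0.2648, 0.2229]
tool_rot: [0.0, 0.998, -0.069, -0.001]
force: [0.1, -0.5, -0.1]
opening: 0.0858
gripper_force: 0.0
```

```bash
python3 nest.py n9|grep -E 'stand'
python3 - <<'E'
from h import *
import pickle,glob
from scipy.spatial.transform import Rotation as R
from scipy.optimize import least_squares
s,o=pickle.load(open('n9.pkl','rb'));P=cloud(s);z=P[...,2];print(o['eef_pos'],o['joint_pos'])
near=np.hypot(P[...,0]-.562,P[...,1]-.3245)<.05
q=z[near&(s['depth']>0)];print(np.histogram(q,bins=np.arange(.05,.2,.01))[0])
m=comp((abs(z-.145)<.008)&near);c=contour(m);zt=np.median(z[m]);print('tail',m.sum(),zt,c.min(0),c.max(0),rect(plane(s,c,zt)),P[m].mean(0))
obs=[pickle.load(open(f'n{i}.pkl','rb'))[1] for i in range(1,10)]
def fr(q,C): return R.from_euler('z',q[0])*R.from_euler('y',q[1]+q[2])*R.from_euler('z',q[3])*R.from_euler('y',q[4])*R.from_euler('z',q[5])
Cs=[(fr(x['joint_pos'],0).inv()*R.from_quat(np.roll(x['tool_rot'],-1))).as_rotvec().round(3) for x in obs];print(Cs[0],Cs[3],Cs[8])
X=[(x['joint_pos'],np.hypot(*x['eef_pos'][:2]),x['eef_pos'][2]) for x in obs]
A=[];b=[]
for q,r,h in X:
    a=q[1];f=q[1]+q[2]
    A+=[[1,0,np.sin(a),np.sin(f),np.cos(f)],[0,1,np.cos(a),np.cos(f),-np.sin(f)]];b+=[r,h]
p,res,*_=np.linalg.lstsq(np.array(A),np.array(b),rcond=None);print('a,z0-d,l1,l2,e',p.round(4),res)
E
```

```text
stand 3326 h 0.0598 bbox [152. 134.] [244. 221.] [0.56252081 0.32601328] 80.43599700927734 80.05242919921875 0.13961444748080348
[0.5614135  0.26469389 0.2231196 ] [ 4.21529054e-01  4.26341894e-01  1.64571247e+00 -3.10599063e-04
  1.07053844e+00  2.13142307e+00]
[2146 1326   93   94  100  114  125  142  212  866    0    0    0    0
    0]
tail 969 0.14451539932508864 [161. 184.] [201. 222.] (array([0.56395483, 0.32473331]), 26.607065200805664, 26.000152587890625, np.float64(-1.3421329213848945)) [0.56383601 0.32487672 0.1436325 ]
[-0.     0.     1.571] [0.    0.    1.571] [0.    0.    1.571]
a,z0-d,l1,l2,e [0.0007 0.0101 0.5611 0.4831 0.0749] [1.26916447e-06]
```

View pics/n9.png

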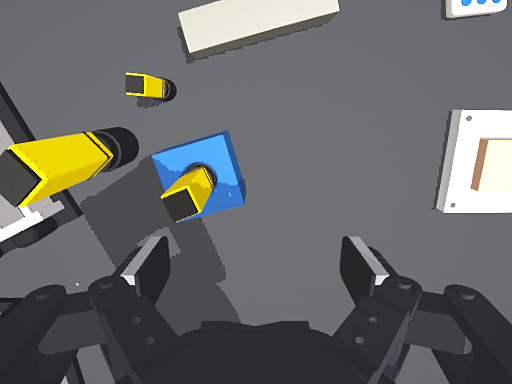

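The tail is at pixel (181,203), giving (0.564, 0.3247, 0.1445) and yaw 0.229. The 26 × 26 mm size and height agree, and the big torch is about 0.1 m away on the left. Next I check that the final pose is reachable, using the fitted kinematics.

```bash
cat > ik.py <<'E'
from h import *
from scipy.spatial.transform import Rotation as R
from scipy.optimize import least_squares
a,zd,l1,l2,e=[.0007,.0101,.5611,.4831,.0749]
def fk(q,d):
    r=a+l1*np.sin(q[1])+l2*np.sin(q[1]+q[2])+e*np.cos(q[1]+q[2]); h=zd+d+l1*np.cos(q[1])+l2*np.cos(q[1]+q[2])-e*np.sin(q[1]+q[2])
    o=R.from_euler('z',q[0])*R.from_euler('y',q[1]+q[2])*R.from_euler('z',q[3])*R.from_euler('y',q[4])*R.from_euler('z',q[5])*R.from_rotvec([0,0,np.pi/2])
    return np.r_[r*np.cos(q[0]),r*np.sin(q[0]),h]+o.apply([0,0,d]),o
lo=np.array([-3,-.9,.09,-1.31,.11,-2.54]);hi=np.array([3,2.11,2.58,4.45,2.69,2.54])
def ik(p,o,d,q0):
    f=lambda q:(lambda P,O:np.r_[(P-p)*5,(O.inv()*o).as_rotvec()])(*fk(q,d))
    s=least_squares(f,np.clip(q0,lo+.01,hi-.01),bounds=(lo,hi)); return s.x,s.cost
E
python3 - <<'E'
from ik import *
top=np.array([.5233,-.034,.030])
for th in (.229+np.pi,.229+np.pi/2):
  # tool-down orientation with y axis at angle th
  y=np.array([np.cos(th),np.sin(th),0]);zt=np.array([0,0,-1.]);o0=R.from_matrix(np.c_[np.cross(y,zt),y,zt])
  for d in(.2,.3):
    q0,c0=ik(np.array([.564,.3247,.098]),o0,d,[.52,.5,1.7,0,1,.3 if th>3 else 1.86]);print('grasp',th,d,q0.round(2),c0<1e-6)
    for ph in (60,90,120,150,180):
      u=np.array([np.cos(np.deg2rad(ph))*.7071,np.sin(np.deg2rad(ph))*.7071,.7071])
      ax=np.cross([0,0,1],u);ax/=np.linalg.norm(ax)
      q=q0
      for k in np.linspace(0,1,8):
        o=R.from_rotvec(ax*k*np.pi/4)*o0; p=(1-k)*np.array([.564,.3247,.22])+k*(top+.209*u)
        q,c=ik(p,o,d,q)
      print(ph,(top+.209*u).round(3),q.round(2),c<1e-6)
E
```

```text
grasp 3.370592653589793 0.2 [0.4  0.6  1.83 0.71 0.52 2.54] False
60 [0.597 0.094 0.178] [ 0.22  0.63  1.47 -0.37  1.57  2.54] False
90 [0.523 0.114 0.178] [ 0.17  0.35  1.87 -0.14  0.9   2.54] False
120 [0.449 0.094 0.178] [0.11 0.19 2.28 0.22 0.11 2.54] False
150 [0.395 0.04  0.178] [0.02 0.05 2.39 0.25 0.11 2.54] False
180 [ 0.376 -0.034  0.178] [-0.14  0.08  2.51  2.71  0.25  0.09] True
grasp 3.370592653589793 0.3 [0.36 0.58 1.88 0.69 0.5  2.54] False
60 [0.597 0.094 0.178] [ 0.25  0.72  1.35 -0.3   1.61  2.54] False
90 [0.523 0.114 0.178] [ 0.16  0.33  1.91 -0.05  0.82  2.54] False
120 [0.449 0.094 0.178] [0.11 0.15 2.37 0.24 0.11 2.54] False
150 [0.395 0.04  0.178] [ 0.02 -0.01  2.48  0.26  0.11  2.54] False
180 [ 0.376 -0.034  0.178] [-0.21  0.04  2.58  2.37  0.22  0.36] False
grasp 1.7997963267948967 0.2 [ 0.52  0.62  1.64  0.    0.87 -1.28] True
60 [0.597 0.094 0.178] [ 0.31  0.66  1.51 -0.49  1.61 -1.34] True
90 [0.523 0.114 0.178] [ 0.45  0.51  1.8  -0.72  1.32 -0.99] True
120 [0.449 0.094 0.178] [ 0.52  0.34  2.11 -1.01  0.99 -0.57] True
150 [0.395 0.04  0.178] [ 0.38  0.14  2.36 -1.31  0.59 -0.28] False
180 [ 0.376 -0.034  0.178] [-0.01  0.01  2.45 -1.31  0.11 -0.49] False
grasp 1.7997963267948967 0.3 [ 0.52  0.62  1.64  0.    0.87 -1.28] True
60 [0.597 0.094 0.178] [ 0.38  0.77  1.37 -0.46  1.65 -1.31] True
90 [0.523 0.114 0.178] [ 0.56  0.59  1.73 -0.66  1.36 -0.92] True
120 [0.449 0.094 0.178] [ 0.68  0.4   2.12 -0.95  1.04 -0.44] True
150 [0.395 0.04  0.178] [ 0.6   0.18  2.44 -1.31  0.7  -0.05] False
180 [ 0.376 -0.034  0.178] [ 0.01 -0.05  2.55 -1.31  0.11 -0.47] False
```

>>> send_rows --linear '[[0,0,0],[0,0,0],[0,0,0],[0,0,0],[0,0,0]]' --angular '[[0,0,1],[0,0,1],[0,0,1],[0,0,1],[0,0,1]]'

```text
time: 11.85
eef_pos: [0.5617, 0.2646, 0.2236]
tool_rot: [0.0, 0.983, 0.182, -0.0]
force: [-0.7, 0.4, 0.4]
opening: 0.0856
gripper_force: 0.0
```

>>> send_rows --linear '[[0,0,0],[0,0,0],[0,0,0],[0,0,0],[0,0,0]]' --angular '[[0,0,1],[0,0,1],[0,0,1],[0,0,1],[0,0,1]]'

```text
time: 12.27
eef_pos: [0.5617, 0.2646, 0.2236]
tool_rot: [0.0, 0.908, 0.419, -0.0]
force: [-0.1, -0.8, -0.4]
opening: 0.0857
gripper_force: 0.0
```

>>> send_rows --linear '[[0,0,0],[0,0,0],[0,0,0],[0,0,0],[0,0,0]]' --angular '[[0,0,1],[0,0,1],[0,0,1],[0,0,1],[0,0,1]]'

```text
time: 12.68
eef_pos: [0.5617, 0.2646, 0.2236]
tool_rot: [0.0, 0.776, 0.631, -0.0]
force: [0.5, -0.4, 0.4]
opening: 0.0857
gripper_force: 0.0
```

>>> send_rows --linear '[[0.13,1,0],[0,1,0],[0,1,0],[0,0,0],[0,0,0]]' --angular '[[0,0,1],[0,0,1],[0,0,1],[0,0,1],[0,0,0.38]]'

```text
time: 13.1
eef_pos: [0.5643, 0.3258, 0.2235]
tool_rot: [0.0, 0.62, 0.785, -0.0]
force: [0.7, 0.4, -0.8]
opening: 0.0854
gripper_force: 0.0
```

>>> send_rows --linear '[[0,0,0],[0,0,0]]' --angular '[[0,0,0],[0,0,0]]'

```text
time: 13.27
eef_pos: [0.5643, 0.3249, 0.2235]
tool_rot: [0.0, 0.623, 0.782, -0.0]
force: [0.1, 0.6, -0.5]
opening: 0.0851
gripper_force: 0.0
```

```bash
python3 nest.py n10|grep stand
python3 - <<'E'
from h import *
import pickle
s,o=pickle.load(open('n10.pkl','rb'));P=cloud(s);z=P[...,2];print(o['eef_pos'],o['joint_pos'].round(2),o['tool_rot'])
near=np.hypot(P[...,0]-.562,P[...,1]-.3245)<.05
m=comp((abs(z-.145)<.006)&near);c=contour(m);zt=np.median(z[m]);print('tail',m.sum(),zt,c.min(0),c.max(0),rect(plane(s,c,zt)))
f=np.hypot(P[...,0]-.61,P[...,1]-.42)<.05
print('big torch z',np.percentile(z[f&(s['depth']>0)],[50,99]) if f.any() else None)
E
```

```text
stand 585 h 0.0597 bbox [234. 135.] [273. 182.] [0.55898383 0.34141226] 50.27311706542969 42.194068908691406 -1.3745637985859298
[0.56429574 0.32497075 0.22353649] [ 0.5   0.47  1.57 -0.    1.1   0.28] [-8.82011822e-06  6.22667174e-01  7.82486793e-01 -9.31724358e-05]
tail 934 0.14461725926455882 [237. 178.] [269. 208.] (array([0.56147223, 0.32843301]), 25.331666946411133, 25.15475082397461, np.float64(0.24044354895207445))
big torch z [0.1064756  0.17932164]
```

>>> send_rows --linear '[[-0.09,0.06,-1],[0,0,-1],[0,0,-1],[0,0,-1],[0,0,-1]]' --angular '[[0,0,0],[0,0,0],[0,0,0],[0,0,0],[0,0,0]]'

```text
time: 13.73
eef_pos: [0.5626, 0.3264, 0.1229]
tool_rot: [0.0, 0.623, 0.783, 0.0]
force: [-0.3, 0.7, -0.5]
opening: 0.0854
gripper_force: 0.0
```

>>> send_rows --linear '[[0,0,-0.8],[0,0,-0.5],[0,0,0],[0,0,0]]' --angular '[[0,0,0],[0,0,0],[0,0,0],[0,0,0]]'

```text
time: 14.07
eef_pos: [0.5625, 0.3267, 0.0975]
tool_rot: [-0.0, 0.622, 0.783, -0.0]
force: [0.5, 0.2, 1.5]
opening: 0.0853
gripper_force: 0.0
```

>>> send_rows --linear '[[0,0,0],[0,0,0],[0,0,0],[0,0,0],[0,0,0]]' --angular '[[0,0,0],[0,0,0],[0,0,0],[0,0,0],[0,0,0]]' --jaw 1 --newtons 60

```text
time: 14.48
eef_pos: [0.5626, 0.3272, 0.0981]
tool_rot: [0.0, 0.622, 0.783, 0.0]
force: [-2.8, -0.2, 30.3]
opening: 0.0254
gripper_force: 34.0
```

>>> send_rows --linear '[[0,0,0],[0,0,0],[0,0,0],[0,0,0],[0,0,0]]' --angular '[[0,0,0],[0,0,0],[0,0,0],[0,0,0],[0,0,0]]'

```text
time: 14.9
eef_pos: [0.5628, 0.3273, 0.0983]
tool_rot: [0.0, 0.622, 0.783, 0.001]
force: [-1.2, 0.1, 5.6]
opening: 0.0256
gripper_force: 59.4
```

>>> send_rows --linear '[[0,0,0.3],[0,0,0.7],[0,0,1],[0,0,1],[0,0,1]]' --angular '[[0,0,0],[0,0,0],[0,0,0],[0,0,0],[0,0,0]]'

```text
time: 15.32
eef_pos: [0.562, 0.3268, 0.1789]
tool_rot: [-0.0, 0.622, 0.783, -0.0]
force: [-0.5, 0.3, -1.5]
opening: 0.0254
gripper_force: 59.3
```

>>> send_rows --linear '[[0,0,1],[0,0,1],[0,0,0.5],[0,0,0],[0,0,0]]' --angular '[[0,0,0],[0,0,0],[0,0,0],[0,0,0],[0,0,0]]'

```text
time: 15.73
eef_pos: [0.5623, 0.3269, 0.2279]
tool_rot: [0.0, 0.622, 0.783, 0.0]
force: [0.4, 0.8, -1.8]
opening: 0.0254
gripper_force: 59.4
```

```bash
cat > final.py <<'E'
from h import *
import pickle,sys
a=snap('scene');b=snap('top');o=manip.get_obs();pickle.dump((a,b,o),open(sys.argv[1]+'.pkl','wb'));save(a,sys.argv[1]+'a.png')
print(o['eef_pos'],o['tool_rot'].round(4),o['joint_pos'].round(2),o['opening'],o['gripper_force'])
from scipy.spatial.transform import Rotation as R
T=R.from_quat(np.roll(o['tool_rot'],-1))
lens=o['eef_pos']+T.apply([0,0,.0905]);zt=T.apply([0,0,1]);top=np.array([.5233,-.034,.03])
print('nominal lens',lens.round(4),'lean',np.rad2deg(np.arccos(-zt[2])),'dist along',(top-lens)@zt,'off-axis',np.linalg.norm(np.cross(top-lens,zt)))
for s in(a,b):
    H,S,V=hsvf(s);P=cloud(s)
    m=(H>18)&(H<35)&(S>100)&(V>60)&(s['depth']>0)&(np.linalg.norm(P-(o['eef_pos']-zt*.01),axis=2)<.09)
    q=P[m]; 
    if m.sum()>15:
        rel=T.inv().apply(q-o['eef_pos']); print('yellow pts',len(q),'tool frame min/med/max',np.percentile(rel,2,0).round(3),np.median(rel,0).round(3),np.percentile(rel,98,0).round(3))
    d=(V<60)&(s['depth']>0)&(np.linalg.norm(P-lens+zt*.02,axis=2)<.035)
    if d.sum()>15: rel=T.inv().apply(P[d]-o['eef_pos']);print('black pts',d.sum(),np.percentile(rel,2,0).round(3),np.median(rel,0).round(3),np.percentile(rel,98,0).round(3))
E
python3 final.py f1
```

```text
[0.56152825 0.32653752 0.22614639] [-5.000e-04  6.217e-01  7.833e-01 -1.100e-03] [ 0.51  0.47  1.57 -0.    1.1   0.28] 0.02564210263437257 59.395776987075806
nominal lens [0.5613 0.3264 0.1356] lean 0.13650849071728302 dist along 0.10614600215223684 off-axis 0.36228781743191796
yellow pts 364 tool frame min/med/max [-0.015 -0.013 -0.046] [-0.013  0.008  0.003] [0.01  0.015 0.031]
black pts 272 [-0.02  -0.007  0.04 ] [-0.01   0.014  0.06 ] [0.01  0.019 0.084]
yellow pts 204 tool frame min/med/max [-0.016 -0.015 -0.05 ] [-0.015 -0.003 -0.016] [-0.008  0.011  0.032]
black pts 109 [-0.02  -0.018  0.043] [-0.016 -0.011  0.056] [0.005 0.006 0.083]
```

>>> send_rows --linear '[[-0.2,-0.6,0],[-0.2,-1,0],[-0.2,-1,0],[-0.2,-1,0],[-0.2,-1,0]]' --angular '[[-0.4,0,0],[-0.7,0,0],[-0.7,0,0],[-0.7,0,0],[-0.7,0,0]]'

```text
time: 16.25
eef_pos: [0.5417, 0.2338, 0.2263]
tool_rot: [0.1, 0.613, 0.773, -0.127]
force: [-0.0, 0.1, -2.2]
opening: 0.0251
gripper_force: 59.3
```

>>> send_rows --linear '[[-0.2,-1,0],[-0.2,-1,0],[-0.2,-1,0],[-0.2,-1,0],[-0.15,-1,-0.2]]' --angular '[[-0.7,0,0],[-0.7,0,0],[-0.7,0,0],[-0.7,0,0],[-0.7,0,0]]'

```text
time: 16.67
eef_pos: [0.523, 0.1343, 0.223]
tool_rot: [0.205, 0.587, 0.74, -0.259]
force: [0.3, 0.7, -2.2]
opening: 0.0257
gripper_force: 59.4
```

>>> send_rows --linear '[[0,-0.7,-0.5],[0,-0.4,-0.6],[0,0,-0.6],[0,0,-0.4],[0,0,-0.28]]' --angular '[[-0.7,0,0],[-0.45,0,0],[0,0,0],[0,0,0],[0,0,0]]'

```text
time: 17.08
eef_pos: [0.523, 0.1132, 0.1742]
tool_rot: [0.237, 0.574, 0.724, -0.3]
force: [-0.5, 0.5, -0.8]
opening: 0.0253
gripper_force: 59.4
```

>>> send_rows --linear '[[0,0,0],[0,0,0],[0,0,0],[0,0,0],[0,0,0]]' --angular '[[0,0,0],[0,0,0],[0,0,0],[0,0,0],[0,0,0]]'

```text
time: 17.5
eef_pos: [0.5237, 0.1132, 0.1766]
tool_rot: [0.238, 0.575, 0.724, -0.299]
force: [0.8, -0.6, -1.8]
opening: 0.0253
gripper_force: 59.4
```

```bash
sed -i 's/\.0905/.087/' final.py; python3 final.py f2
python3 - <<'E'
from h import *
import pickle
a,b,o=pickle.load(open('f2.pkl','rb'))
for s,uv in((a,(219,181)),(b,(301,218))):
    P=cloud(s);m=(abs(P[...,2]-.03)<.005)&(np.hypot(P[...,0]-.523,P[...,1]+.034)<.05);H,S,V=hsvf(s)
    if m.sum()>30: m=comp(m);print('tile',np.median(P[m][:,2]),rect(plane(s,contour(m),.03)))
E
```

```text
[0.52353543 0.1131395  0.17640185] [ 0.2379  0.5746  0.7237 -0.2992] [ 0.54  0.6   1.73 -0.67  1.35  0.65] 0.025555160176575376 59.374176263809204
nominal lens [0.5236 0.0517 0.1148] lean 44.9437950623836 dist along 0.1205642996737218 off-axis 0.0008059041293677538
yellow pts 364 tool frame min/med/max [-0.016 -0.015 -0.044] [-0.014  0.006  0.005] [0.007 0.014 0.035]
black pts 280 [-0.021 -0.007  0.038] [-0.013  0.011  0.061] [0.008 0.017 0.085]
yellow pts 423 tool frame min/med/max [-0.017 -0.014 -0.045] [-0.014 -0.002 -0.002] [0.001 0.012 0.038]
black pts 266 [-0.02  -0.018  0.041] [-0.016 -0.006  0.061] [-0.001  0.014  0.086]
tile 0.03204998324941999 (array([ 0.52373743, -0.03337772]), 74.49567413330078, 47.64921188354492, np.float64(-0.12662904877552364))
tile 0.030575272009566334 (array([ 0.52204199, -0.03384932]), 63.78168487548828, 46.00707244873047, np.float64(-0.13884962922762475))
```

View pics/f2a.png

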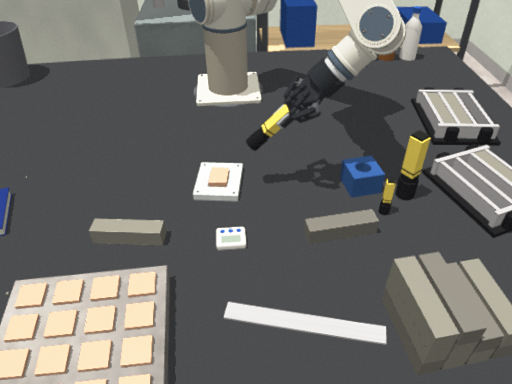

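The torch's lens at (255,140) leans toward the tile, which sits square in the nest at (219,178). The stand at (362,177) is empty and the prisms and timer are where they were, so I'm handing in.

```bash
python3 -c "
from station import manip
print(manip.hand_in())"
```

```text
the job is handed in; nothing more can be done
None
```

I handed the job in after about 18 s of the 54 s allowed, with no verdict shown. The tile is released and level in the pocket, about 1 mm off centre by my measurements. The torch is held at a 45° lean, lens about 12 cm from the tile top and aimed within about 1 mm of its middle. The prisms and timer looked unmoved in the last picture.

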